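Shut the orange pill lid and acknowledge the reminder

TASK

The morning dose is done: with closed fingertips press the open orange lid of the pill organizer gently down until it is fully shut, then press the green button of the white reminder box right down and let it come back up. Leave the blue lid standing open, do not touch the other compartments or press the yellow button, and do not shift, tip or lift the reminder box, the cup, the steel splitter, the jar with its dosing cup or the spectacle case.

Things in the scene. Friction and masses are not known exactly. Their poses are not given: they have to be found in the camera images.
- orange_lid (a joint): Opening angle in rad of the orange lid about its hinge: 0 fully shut (flush on the rim), larger is more open; starts 0.45 to 0.85. The hinge is stiff enough for the lid to stay at any angle; about 1 N on its free edge swings it. It stops hard at 0. There is no latch to overcome.
- orange_pod: The fixed compartment under the orange lid: clear box 50 mm along its x, 40 mm along its y, 28 mm tall, origin at the centre of its underside, z up. The hinge lies along y at x = +25 mm, z = +28 mm; the free edge of the lid is at the -x side. The lid is a flat plate 50 x 40 x 3 mm with a 5 mm thumb tab on the free edge; when shut its upper face is 31 mm above this origin and its middle right over it. The lid will bear about 30 N, not more.
- orange_lid_mid (a point): Middle of the orange lid's upper face; moves with the lid (25 mm from the hinge).
- blue_lid (a joint): Opening angle in rad of the blue lid, built like the orange one; starts 0.45 to 0.85 and must stay as it is.
- blue_lid_edge (a point): Middle of the free edge of the blue lid, on its upper face; it stands highest of the organizer, up to 90 mm above the work surface.
- blue_pod: The compartment under the blue lid, same box as the orange one; leave alone.
- clear_pod1: A shut compartment with a clear, faintly bluish lid, same box, top of its lid 31 mm above its origin (centre of underside); leave alone.
- clear_pod2: A shut compartment with a clear, faintly bluish lid, same box, top of its lid 31 mm above its origin (centre of underside); leave alone.
- clear_pod3: A shut compartment with a clear, faintly bluish lid, same box, top of its lid 31 mm above its origin (centre of underside); leave alone.
- clear_pod4: A shut compartment with a clear, faintly bluish lid, same box, top of its lid 31 mm above its origin (centre of underside); leave alone.
- clear_pod5: A shut compartment with a clear, faintly bluish lid, same box, top of its lid 31 mm above its origin (centre of underside); leave alone.
- board: Fixed square bamboo trivet board, 300 x 300 x 14 mm, origin at the centre of its underside. A white rack on its +x half carries the compartments in two rows of four places, in any order (the +x +y corner place is empty), origins 18 mm above the work surface, 46 mm apart along the board's y, 60 mm along its x, with the board's yaw. Cup, splitter and jar stand on its -x half.
- reminder: White reminder box, loose, about 0.35 kg, 130 (x) x 70 (y) x 22 mm tall, origin at the centre of its underside, lying flat on the work surface to the left or the right of the board. Dark display strip in the middle, green button at x = -40 mm, yellow button at x = +40 mm, both round, 28 mm across, standing 11 mm above the box.
- green_button (a joint): How far the green button is pressed, m: 0 up, 0.006 fully down; its spring takes 1 N to start and 4 N fully down, and it rises by itself.
- green_top (a point): Centre of the green button's upper face, 34 mm above the work surface when up.
- yellow_button (a joint): How far the yellow button (snooze) is pressed, m; must stay up.
- yellow_top (a point): Centre of the yellow button's upper face.
- cup: Matte black ceramic cup, 72 mm across, 72 mm tall, loose on the board; origin at the centre of its underside.
- splitter: Stainless steel pill splitter with a spring hinge, 40 x 80 x 22 mm, loose on the board between cup and jar; origin at the centre of its underside.
- jar: Short open glass jar, 68 mm across, 58 mm tall, loose on the board; origin at the centre of its underside.
- dose_cup: Small white dosing cup, 38 mm across, 32 mm tall, standing loose in the jar; origin at the centre of its underside.
- case: Brown spectacle case, 150 x 58 x 34 mm, loose on the work surface on the side of the board away from the reminder; origin at the centre of its underside.

How it is judged:
By the outcome, as a careful person would: the job done as asked, in the order asked, and still so for the second after the job is handed in, with the robot touching nothing.
It also fails if it takes over 45 s, if anything falls off the work surface, if the arm or the gripper's body presses on something with over 40 N, if the wrist force passes 120 N, or if a joint passes its speed limit or range.

ROBOT

A 6-joint arm with a two-finger parallel gripper is mounted at the origin on the work surface. World frame = base frame: x ahead of the robot, y to its left, z up, the work surface at z = 0. Lengths are in m, angles in rad, forces in N, time in s.
With the tool pointing down it reaches from about 0.225 to 0.725 m from the base axis. Payload 3.1 kg.
Tool frame: the origin (TCP) lies at the very end of the fingers, on their centre line; the grasp point (between the pads) lies 19 mm behind it; z points along the fingers, y is the line along which they close (so a half turn about z gives the same grasp; the last joint's range is limited). The gripper opens to 85 mm and grips with 20 to 120 N. Pads are 22 mm wide; open, the fingers measure 114 mm over their backs; the gripper's body (76 mm by 85 mm) begins 54 mm behind the grasp point. The pads swing forward as they close: fully open they stand 13 mm farther back than shut.
Start: joints at [1.193, 0.048, 0.099, 1.622, 0, 1.443], TCP at [0.13, 0.509, 0.231] pointing down, gripper open.
Joint ranges: [-2.91, 2.91], [-0.99, 1.94], [-1.21, 1.42], [-2.12, 2.29], [-1.49, 1.47], [-3.14, 3.14]. Speed limits (rad/s): [2.79, 2.79, 3.14, 3.14, 3.14, 3.14].

INTERFACE

Orientations are given as a unit quaternion [w, x, y, z].
In Python, from plant import robot, solve_ik, read_camera gives the robot as it stands. The module is installed in compiled form; this text tells all that it offers. Calls block until the motion is done:
- robot.move_pose(position, orientation): joint-space move of the TCP to a pose.
- robot.move_straight(position, rate=0.15, rot=None): straight line of the TCP; rot=None keeps the orientation; rate is the mean speed in m/s.
- robot.move_j(angles): joint-space move.
- robot.open_jaws() and robot.clamp(grip_force=None): open the fingers fully, or close them until they stop; grip_force is the grip in N (None keeps the last).
- robot.wait(seconds).
- solve_ik(position, orientation): joint angles nearest the present ones, or None.
- read_camera(name): name is "scene" or "side" or "wrist"; returns a dict with "image" (480x640x3 uint8, red, green, blue), "fx", "fy", "cx", "cy" (pixels), "rvec" (rotation vector, rad) and "tvec" (3), from world to camera coordinates, as OpenCV has them; the wrist camera has in their place "tool_from_camera" (4x4, takes a point from camera to tool coordinates, whose origin is the TCP and whose axes are the flange's). Camera axes: x right, y down, z forward; pixel columns grow to the right and rows downward; lengths in m; the calibration is good to about 2 mm. A picture is of the moment at which its call begins: read the wrist's pose just before it. There is no depth.
A pose or a line that the arm cannot do raises robot.IKError and nothing moves.
- robot.close_job(): hands the job in; it is judged then, once.
Readings, each from a call of its own:
- robot.get_t(): time.
- robot.get_joint_pos(): joint angles.
- robot.get_qd(): joint speeds.
- robot.get_tau(): joint torques, N m.
- robot.get_tcp_pos(): TCP position.
- robot.get_orientation(): TCP orientation.
- robot.get_force(): force on the tool from outside, world axes, zero at the start.
- robot.get_torque(): the same for the moment, N m.
- robot.get_width(): finger opening in m.
- robot.get_finger_force(): force on a finger pad.
Only numpy, scipy, OpenCV 4.12 (cv2) and the standard library are available. Lean on these libraries where they do the work, as an engineer would, in place of code of your own. Each camera call takes 0.05 s, during which the arm holds its last target. There are 200 camera calls.

## Working session

There is one attempt and no reset: what is moved stays moved. The work goes in short steps, each a Python script; the robot and the scene stay as the last script left them, time stands still between calls to the robot, and variables do not carry over. Pictures are saved under pics/ and viewed, at most 10 in all, crops included, and the job is handed in when it is done.

```bash
mkdir -p pics
python3 - <<'E'
from plant import robot, read_camera
import cv2,pickle
d={}
for n in ("scene","side","wrist"):
    c=read_camera(n); d[n]=c; cv2.imwrite(f"pics/{n}0.png",c["image"][:,:,::-1])
d['tcp']=robot.get_tcp_pos();d['q']=robot.get_orientation()
pickle.dump(d,open("c0.pkl","wb"))
for n in ("scene","side"): print(n,d[n]["fx"],d[n]["rvec"],d[n]["tvec"])
print(d['wrist']['tool_from_camera'],d['tcp'],d['q'],robot.get_t())
E
```

```text
scene 589.1044990886736 [ 1.08169761  2.38295792 -1.0032969 ] [ 0.36984888 -0.23969217  1.5545777 ]
side 531.1728967054354 [ 2.1997284  -0.31824961  0.14958942] [-0.51286472  0.11995473  0.87421816]
[[-6.41306979e-04 -9.49010037e-01 -3.15245204e-01  8.08218459e-02]
 [ 9.99998768e-01 -1.06029279e-03  1.15758244e-03 -8.08171494e-04]
 [-1.43280957e-03 -3.15244073e-01  9.49009548e-01 -1.43017925e-01]
 [ 0.00000000e+00  0.00000000e+00  0.00000000e+00  1.00000000e+00]] [0.12962126 0.50824247 0.23034041] [-2.45414719e-04  1.24573255e-01  9.92209950e-01 -9.26781675e-04] 0.15
```

View pics/scene0.png

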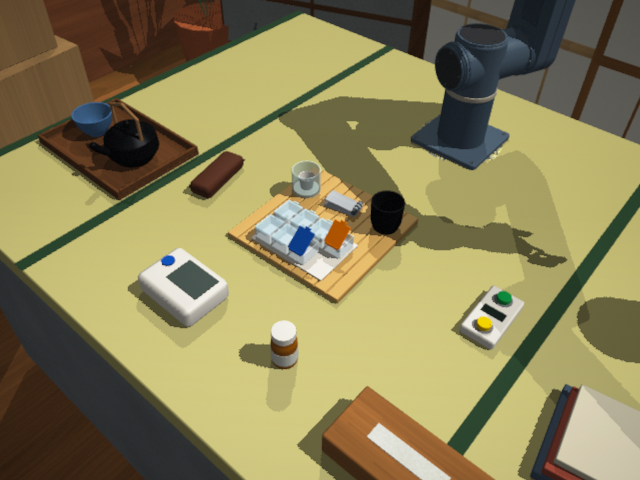

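View pics/side0.png

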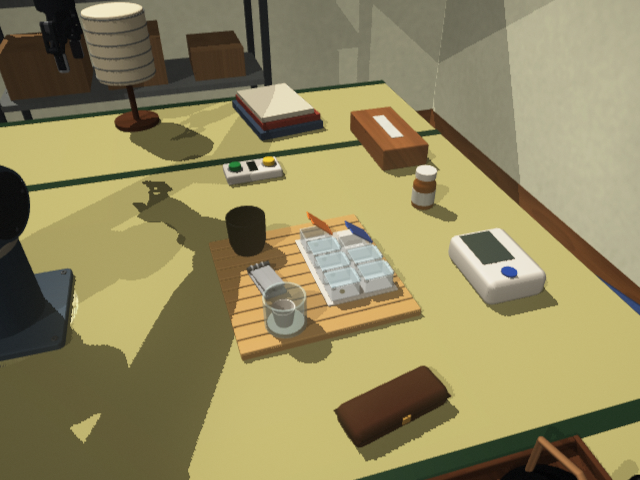

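The scene view shows the orange lid at about (337,235), the blue lid at (301,240), the green button at (504,298) and the yellow one at (484,324). In the side view the orange lid is at (320,222), the blue at (358,232), green at (235,167) and yellow at (268,162). Board corners in the scene view are roughly (230,235), (337,293) and (416,222).

```bash
cat > h.py <<'E'
import numpy as np,cv2
from scipy.spatial.transform import Rotation as R
def cam(c,tcp=None,q=None):
    K=np.array([[c["fx"],0,c["cx"]],[0,c["fy"],c["cy"]],[0,0,1]])
    if "rvec" in c:
        M=cv2.Rodrigues(np.array(c["rvec"],float))[0]; t=np.array(c["tvec"],float)
        return K,M.T,-M.T@t       # cam->world rot, centre
    T=np.array(c["tool_from_camera"]); W=R.from_quat(np.roll(q,-1)).as_matrix()
    return K,W@T[:3,:3],W@T[:3,3]+np.array(tcp)
def ray(k,p):
    d=k[1]@np.linalg.inv(k[0])@np.array([p[0],p[1],1.]); return k[2],d/np.linalg.norm(d)
def plane(k,p,z):
    o,d=ray(k,p); return o+d*(z-o[2])/d[2]
def tri(k1,p1,k2,p2):
    A=[];b=[]
    for k,p in((k1,p1),(k2,p2)):
        o,d=ray(k,p);P=np.eye(3)-np.outer(d,d);A.append(P);b.append(P@o)
    return np.linalg.lstsq(np.vstack(A),np.hstack(b),rcond=None)[0]
def proj(k,X):
    x=k[0]@k[1].T@(np.array(X)-k[2]); return x[:2]/x[2]
RNG={"green":((50,120,60),(85,255,255)),"yellow":((22,200,180),(30,255,255)),"orange":((8,200,170),(17,255,255)),"blue":((108,170,80),(120,255,255))}
def mask(img,col,box=None):
    m=cv2.inRange(cv2.cvtColor(img,cv2.COLOR_RGB2HSV),*[np.array(v) for v in RNG[col]])
    if box: b=np.zeros_like(m);x0,y0,x1,y1=box;b[y0:y1,x0:x1]=255;m&=b
    return m
def blob(img,col,box=None):
    n,l,s,ce=cv2.connectedComponentsWithStats(mask(img,col,box)); 
    i=1+np.argmax(s[1:,4]) if n>1 else None
    if i is None: return None
    c=max(cv2.findContours((l==i).astype(np.uint8),0,2)[0],key=cv2.contourArea)
    return ce[i],s[i,4],c
E
python3 - <<'E'
from h import *
import pickle
np.set_printoptions(precision=4,suppress=True)
d=pickle.load(open("c0.pkl","rb"));S=cam(d["scene"]);D=cam(d["side"])
bx={"green":((450,270,540,350),(215,145,290,190)),"yellow":((450,270,540,350),(215,145,290,190)),"orange":((310,205,360,262),(295,200,345,240)),"blue":((280,215,325,262),(335,210,385,250))}
for c,(a,b) in bx.items():
    r1,r2=blob(d["scene"]["image"],c,a),blob(d["side"]["image"],c,b)
    print(c,[(r[0],r[1]) if r else None for r in(r1,r2)])
    if r1 and r2: print("  tri",tri(S,r1[0],D,r2[0]),"plane34 ",plane(S,r1[0],.034),plane(D,r2[0],.034))
    if c in("orange","blue"):
        for r in (r1,r2):
            if r: print("  box",cv2.approxPolyDP(r[2],3,True).reshape(-1,2).tolist())
for p in((230,235),(337,293),(416,222)):print("corner",plane(S,p,.014))
for p in((418,312),(243,355)):print("cornerD",plane(D,p,.014))
E
```

```text
green [(array([503.8013, 297.543 ]), np.int32(151)), (array([234.1746, 164.0952]), np.int32(63))]
  tri [0.4397 0.3563 0.0317] plane34  [0.4443 0.3563 0.034 ] [0.4381 0.3548 0.034 ]
yellow [(array([484.225, 322.125]), np.int32(120)), (array([271., 161.]), np.int32(1))]
  tri [0.5217 0.3556 0.0306] plane34  [0.5206 0.3574 0.034 ] [0.5224 0.3447 0.034 ]
orange [(array([337.0024, 233.5755]), np.int32(424)), None]
  box [[335, 220], [325, 240], [339, 247], [350, 228], [344, 221]]
blue [(array([300.6362, 240.507 ]), np.int32(426)), None]
  box [[306, 227], [299, 227], [288, 246], [300, 255], [313, 236]]
corner [ 0.661 -0.173  0.014]
corner [0.6329 0.1011 0.014 ]
corner [0.3614 0.1023 0.014 ]
cornerD [ 0.6477 -0.1921  0.014 ]
cornerD [ 0.3599 -0.201   0.014 ]
```

Run:
```python
import cv2
a=cv2.imread("pics/scene0.png")[165:300,225:425];b=cv2.imread("pics/side0.png")[200:335,225:425]
import numpy as np
cv2.imwrite("pics/crop1.png",cv2.resize(np.hstack([a,b]),None,fx=2,fy=4,interpolation=2)[:, :] if 0 else np.vstack([cv2.resize(a,(444,300),interpolation=2),cv2.resize(b,(444,300),interpolation=2)]))
```

```text
(no output)
```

View pics/crop1.png

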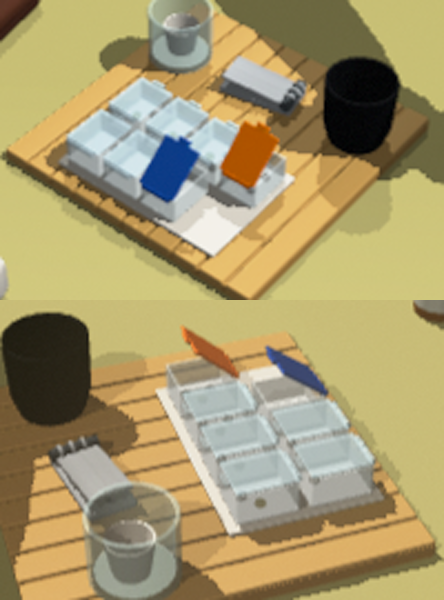

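The crop shows both lids hinged on the side away from the robot. Orange is at the +y end of the near row and blue is in the far row beside the empty place. Next is a wrist view from above the orange lid, with the fingers shut.

Run:
```python
from h import *
from plant import robot, read_camera
import pickle
np.set_printoptions(precision=4,suppress=True)
d=pickle.load(open("c0.pkl","rb"));S=cam(d["scene"])
P=plane(S,(337,233.6),.066);print(P,plane(S,(300.6,240.5),.066))
robot.clamp(20)
robot.move_pose([P[0]-.03,P[1]+0.0,.22],[0,1,0,0])
tcp,q=robot.get_tcp_pos(),robot.get_orientation()
c=read_camera("wrist");cv2.imwrite("pics/w1.png",c["image"][:,:,::-1])
pickle.dump((c,tcp,q),open("w1.pkl","wb"));print(tcp,q,robot.get_t(),robot.get_joint_pos(),robot.get_force())
```

```text
[0.5474 0.028  0.066 ] [ 0.611  -0.0138  0.066 ]
[0.5173 0.0288 0.2201] [-0.0002  1.      0.0007  0.    ] 3.175 [-0.0739  0.0276  0.0558  1.599   0.0003  3.0661] [-0.0558  0.2818  0.2844]
```

View pics/w1.png

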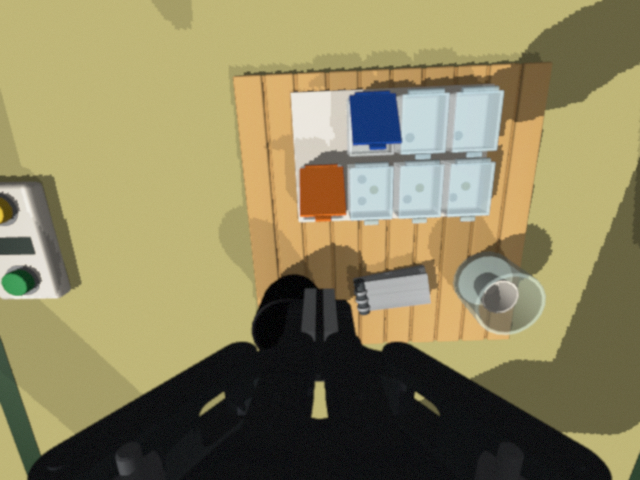

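The wrist view shows the orange lid at about (323,192) with its hinge edge near row 166, blue at (375,120), the clear pods to the right, green at (18,281) and yellow at (0,210). I'll cast the orange hinge edge at z = 47 to 49 mm.

Run:
```python
from h import *
import pickle
np.set_printoptions(precision=4,suppress=True)
c,tcp,q=pickle.load(open("w1.pkl","rb"));k=cam(c,tcp,q);im=c["image"]
d=pickle.load(open("c0.pkl","rb"));S=cam(d["scene"])
hsv=cv2.cvtColor(im,cv2.COLOR_RGB2HSV)
m=cv2.inRange(hsv,(5,200,110),(14,255,255));m[:150]=0;m[235:]=0;m[:,:285]=0;m[:,355:]=0
ct=max(cv2.findContours(m,0,2)[0],key=cv2.contourArea);print(cv2.contourArea(ct))
ap=cv2.approxPolyDP(ct,3,True).reshape(-1,2);print(ap.tolist())
p=ct.reshape(-1,2);TL=p[np.argmin(p@[1,1])];TR=p[np.argmax(p@[1,-1])]
A,B=plane(k,TL,.048),plane(k,TR,.048);print("hinge",TL,TR,A,B,np.linalg.norm(A-B))
# free edge corners: excluding tab: rows near the bottom, full width
for name,(u) in {"BL":np.argmax(p@[-1,1]),"BR":np.argmax(p@[1,1])}.items():
    print(name,p[u],[plane(k,p[u],z) for z in (.068,.08)])
# board yaw from far edge, near-left edge
for pt in((236,75),(549,62),(258,342)):print("board",plane(k,pt,.014))
r=blob(im,"green",(0,260,60,300));print(r[0],plane(k,r[0],.034))
# pods lids bottom-row far edge corners at z=.049
for pt in((349,166),(490,159),(350,152)): print("pod",plane(k,pt,.049))
for z in(.06,.065,.07):print("sceneorange",plane(S,(337,233.6),z))
for pt in ((335,220),(344,221),(325,240),(339,247),(350,228)):print(pt,plane(S,pt,.048),plane(S,pt,.075))
```

```text
2052.0
[[341, 168], [327, 165], [301, 170], [302, 215], [325, 220], [331, 214], [344, 213]]
hinge [301 170] [341 168] [0.5591 0.0452 0.048 ] [0.5609 0.0086 0.048 ] 0.03658356733319835
BL [301 214] [array([0.5228, 0.0447, 0.068 ]), array([0.5259, 0.044 , 0.08  ])]
BR [344 213] [array([0.5238, 0.0064, 0.068 ]), array([0.5268, 0.0072, 0.08  ])]
board [0.6423 0.1062 0.014 ]
board [ 0.6534 -0.183   0.014 ]
board [0.3503 0.102  0.014 ]
[ 14.8565 283.4815] [0.4373 0.3534 0.034 ]
pod [0.5629 0.0015 0.049 ]
pod [ 0.5692 -0.1255  0.049 ]
pod [0.5752 0.0009 0.049 ]
sceneorange [0.5425 0.0243 0.06  ]
sceneorange [0.5466 0.0274 0.065 ]
sceneorange [0.5506 0.0305 0.07  ]
(335, 220) [ 0.5039 -0.0127  0.048 ] [0.5267 0.0051 0.075 ]
(344, 221) [0.4936 0.0035 0.048 ] [0.5167 0.0208 0.075 ]
(325, 240) [0.5636 0.0103 0.048 ] [0.5845 0.0274 0.075 ]
(339, 247) [0.56   0.0445 0.048 ] [0.581  0.0605 0.075 ]
(350, 228) [0.5019 0.0264 0.048 ] [0.5247 0.043  0.075 ]
```

The hinge is at x≈0.562 and the lid centre at y≈0.027, 37 to 38 mm wide against the true 40. Its free edge lies 37 mm forward, which gives an opening of about 0.74 rad and fits the stated range. I'll press at x≈0.541, watching the force.

Run:
```python
from h import *
from plant import robot, read_camera
import pickle
np.set_printoptions(precision=4,suppress=True)
x,y=.541,.027
robot.move_straight([x,y,.12],.15)
robot.move_straight([x,y,.088],.1)
f0=np.array(robot.get_force());print("f0",f0,robot.get_t())
for z in [.08,.074,.068,.062,.057,.054,.052,.051,.050,.049,.048,.047,.046]:
    robot.move_straight([x,y,z],.04)
    f=np.array(robot.get_force())-f0;print(z,robot.get_tcp_pos()[2],f,round(robot.get_t(),2))
    if f[2]>7: break
robot.wait(.2);print(robot.get_tcp_pos(),np.array(robot.get_force())-f0)
```

```text
f0 [-0.4407 -0.1679  0.7793] 4.475
0.08 0.07985007741643643 [-0.339   0.2217 -0.8736] 4.83
0.074 0.07360253027917397 [ 0.8758  0.5283 -1.3948] 5.12
0.068 0.0675197736878186 [ 0.4663  0.0122 -1.7511] 5.42
0.062 0.061464064576054155 [ 0.6377  0.2418 -0.8703] 5.72
0.057 0.056546956419694094 [ 0.9511  0.3376 -0.2925] 6.0
0.054 0.05371119191843212 [ 0.7492 -0.188  -0.4539] 6.25
0.052 0.051867427858420814 [-0.1995  0.7755 -0.7634] 6.5
0.051 0.05092822782904334 [ 0.1243  1.0606 -0.164 ] 6.75
0.05 0.04993842604338876 [ 0.4027  0.1525 -1.2118] 7.0
0.049 0.049049975132369694 [-0.3368 -0.2626  0.6253] 7.25
0.048 0.04901566616179173 [-1.9569 -0.2862  5.1948] 7.5
0.047 0.048971647275669314 [-3.0827  0.5828  7.8792] 7.75
[0.5411 0.027  0.0489] [-3.6183 -0.1286  8.7474]
```

The arm met a hard stop at exactly z = 49 mm, which is the shut height. I'll lift off, check the lid by camera, then look at the reminder.

Run:
```python
from h import *
from plant import robot, read_camera
import pickle
np.set_printoptions(precision=4,suppress=True)
robot.move_straight([.541,.027,.12],.1)
robot.move_straight([.517,.029,.2],.15)
c1=read_camera("wrist")
robot.move_pose([.41,.34,.18],[0,1,0,0])
tcp,q=robot.get_tcp_pos(),robot.get_orientation()
c=read_camera("wrist");pickle.dump((c,tcp,q),open("w2.pkl","wb"))
cv2.imwrite("pics/w2.png",np.hstack([cv2.resize(x["image"][:,:,::-1],(400,300)) for x in(c1,c)]))
k=cam(c,tcp,q)
hsv=cv2.cvtColor(c["image"],cv2.COLOR_RGB2HSV)
for n,lo,hi in(("g",(50,120,50),(85,255,255)),("y",(20,200,150),(30,255,255))):
    m=cv2.inRange(hsv,lo,hi)
    for t in cv2.findContours(m,0,2)[0]:
        if cv2.contourArea(t)>300:
            (u,r)=cv2.minEnclosingCircle(t);print(n,u,r,cv2.contourArea(t),plane(k,u,.034),"diam",2*r/c["fx"]*np.linalg.norm(plane(k,u,.034)-k[2]))
print(tcp,robot.get_t())
```

```text
g (302.3571472167969, 191.35714721679688) 15.819555282592773 730.0 [0.4371 0.3539 0.034 ] diam 0.027351750156747217
[0.4101 0.3399 0.18  ] 14.2833
```

View pics/w2.png

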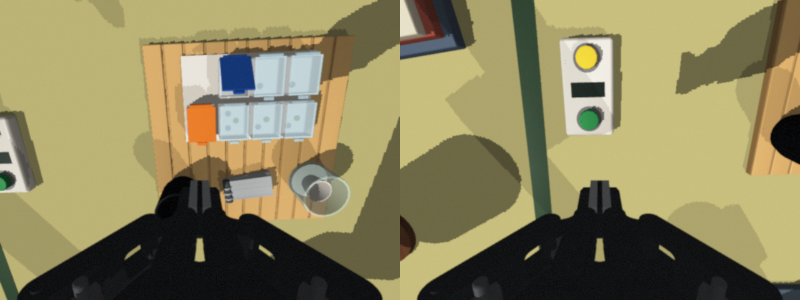

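The left half shows the orange lid lying flush with its neighbours and blue still open. The right half shows green at full-frame (302,191), which casts to (0.437, 0.354) with a 27 mm diameter, matching the scene and side estimates. Pressing green next.

Run:
```python
from h import *
from plant import robot, read_camera
np.set_printoptions(precision=4,suppress=True)
x,y=.438,.354
robot.move_straight([x,y,.06],.12)
robot.move_straight([x,y,.038],.06)
robot.wait(.2);f0=np.array(robot.get_force())
for z in [.034,.031,.029,.028,.027,.026,.025,.024,.023]:
    robot.move_straight([x,y,z],.04);robot.wait(.1)
    f=np.array(robot.get_force())-f0;print(z,robot.get_tcp_pos()[2],f,round(robot.get_t(),2))
    if f[2]>9: break
robot.wait(.3);print(robot.get_tcp_pos(),np.array(robot.get_force())-f0)
robot.move_straight([x,y,.07],.06)
robot.move_straight([.41,.34,.18],.15)
c=read_camera("wrist");s=read_camera("scene")
cv2.imwrite("pics/w3.png",np.hstack([cv2.resize(c["image"][:,:,::-1],(400,300)),cv2.resize(s["image"][150:390,220:540,::-1],(400,300))]))
print(robot.get_t())
```

```text
0.034 0.034108358249508024 [0.1964 1.0774 1.4748] 16.53
0.031 0.031422190764042346 [0.0895 0.8957 3.167 ] 16.88
0.029 0.029323655930614385 [-0.1277  0.7046  2.5766] 17.23
0.028 0.028288128251706485 [0.7952 1.3504 3.7691] 17.58
0.027 0.027985198804076596 [-0.1508  0.6184  7.6643] 17.93
0.026 0.02787665967231564 [-1.5595 -1.1235 11.084 ] 18.28
[0.4384 0.3543 0.0279] [-1.008  -0.1429 11.3314]
20.475
```

View pics/w3.png

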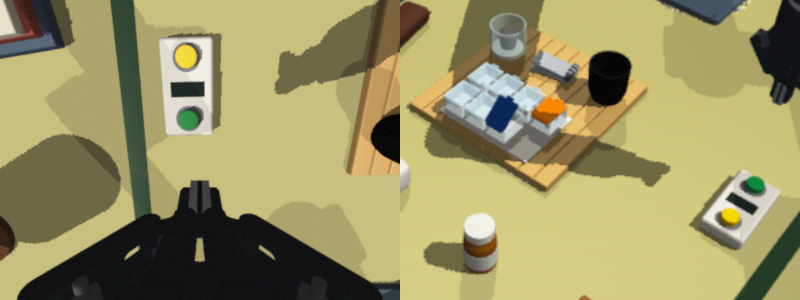

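The button bottomed out at z = 28 mm, exactly the 6 mm travel, and is back up. The reminder hasn't moved, the orange lid is flat and the blue lid is still open.

```bash
python3 -c "
from plant import robot
print(robot.close_job())"
```

```text
the job is handed in; nothing more can be done
None
```

The orange lid is fully shut, the green button was then pressed right down and came back up, nothing else was moved as far as the camera shows, and the job was handed in at about 20.5 s.

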